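# Bump-test the solvent vapour monitor

### The job

Give the solvent vapour monitor its bump test: click the selector on its sloping face round to the yellow test mark, then press the spray cap of the gas can in the test stand fully down and let it spring back up, and finally click the selector back to the green mark. Never press the cap with the selector off yellow, never let the selector get to the red mark (that wipes the calibration), press the cap without ramming the can, and leave the other things on the bench where they are.

Things in the scene. Friction and masses are not known exactly. Their poses are not given: they have to be found in the camera images.
- monitor: Vapour monitor: putty desk console 250 wide (y), 190 deep (x), 130 mm tall at the back, fixed. Its blue-grey front face slopes 25 degrees from level, looking up and to -x; flush display left, selector right. Amber beacon on top at the back left, to 170 mm. Origin: centre of the underside; x to its back, y left, z up.
- selector_grip (a point): On the selector's axis, 30 mm out from the sloped face. Black skirt disc 62 mm across, its top 10 mm out from the face; on it a bar 64 mm long, 14 wide, its top 42 mm out from the face, white line at the pointing end. z: the axis, straight out of the face (25 degrees from vertical). y: along the bar to its pointing end, turns with it.
- selector (a joint): Selector angle, rad; grows turning clockwise, looking at the face. Click stops every 0.524: 0, 0.524, 1.047 white marks (ranges; it starts on one), 1.571 green (watch, bar points up the slope), 2.094 white, 2.618 yellow (test), 3.142 red (calibrate). At 0 it points left. Passing a click takes about 0.12 N m; let go, it snaps into the nearest stop.
- stand: Bump-test stand: aluminium base 120 (x) by 200 (y) by 12 mm, fixed; origin at the centre of its underside, z up. At its -y end a spring clip on a post holds the upright gas can; at its +y end a yellow sensor head 54 mm across faces the can, its top 212 mm above the bench. Includes the can and its cap.
- clip_axis (a point): Point on the base's upper face, 12 mm above the bench, on the can's vertical axis. Can 52 mm across, silver with a blue band; on top a flat white spray cap, 33 mm across its top, 22 mm tall. The clip holds the can higher or lower each time, not reported: the cap's top (cap up) is 172 to 198 mm above this point. Find it by touch or sight.
- cap (a joint): How far the spray cap is pressed down into the can, in m: 0 is up, 0.008 is fully down on its stop. It moves vertically; a spring resists with about 3 N at first and 10 N when fully down, and pushes it up again when it is let go.
- spare_can: Bystander: spare gas can, silver with a dark red band and a red lid, 52 mm across, 154 mm tall; loose, origin at the centre of its underside.
- amber_bottle: Bystander: amber glass bottle with blue cap, 70 mm across, 140 mm tall; loose, origin at the centre of its underside.
- vial_rack: Bystander: blue rack of short vials, 50 x 110 x 40 mm; loose, origin at the centre of its underside.
- beaker: Bystander: glass beaker, 68 mm across, 80 mm tall; loose, origin at the centre of its underside.
- wash_bottle: Bystander: white wash bottle with red collar and bent spout, 66 mm across, 170 mm tall; loose, origin at the centre of its underside.
- tip_box: Bystander: dark box with pale blue lid, 85 x 120 x 83 mm; loose, origin at the centre of its underside.
- sample_jar: Bystander: white jar with red cap, 60 mm across, 100 mm tall; loose, origin at the centre of its underside.
Things that resemble listed ones, but are neither listed nor needed, are in the scene too. What is shaped like the stand but turquoise is not meant.

How it is judged:
By the outcome, as a careful person would: the job done as asked, in the order asked, and still so for the second after the job is handed in, with the robot touching nothing.
It also fails if it takes over 72 s, if anything falls off the work surface, if the arm or the gripper's body presses on something with over 40 N, if the wrist force passes 120 N, or if a joint passes its speed limit or range.

### The arm

A 7-joint arm with a two-finger parallel gripper is mounted at the origin on the work surface. World frame = base frame: x ahead of the robot, y to its left, z up, the work surface at z = 0. Lengths are in mm, angles in rad, forces in N, time in s.
With the tool pointing down it reaches from about 350 to 900 mm from the base axis. Payload 19.9 kg.
Tool frame: the origin (TCP) lies at the very end of the fingers, on their centre line; the grasp point (between the pads) lies 19 mm behind it; z points along the fingers, y is the direction in which the jaws open and shut (so a half turn about z gives the same grasp; the last joint's range is limited). The gripper opens to 94 mm and grips with 3 to 60 N. Pads are 16 mm wide; open, the fingers measure 119 mm over their backs; the gripper's body (75 mm by 177 mm) begins 78 mm behind the grasp point.
Start: joints at [-1.383, 0.417, -0.01, 1.614, 0.005, 1.111, -0.053], TCP at [142.355, 608.55, 205.425] pointing down, gripper open.
Joint ranges: [-2.81, 2.81], [-0.39, 2.02], [-1.27, 1.25], [0.06, 2.57], [-1.19, 4.33], [0.19, 2], [-2.82, 2.82]. Speed limits (rad/s): [1.89, 1.89, 2.39, 2.39, 3.01, 3.01, 3.01].

### API

Orientations are given as a unit quaternion [x, y, z, w].
In Python, from cell import readout, optics, job gives the robot as it stands.
- The arm moves only by the tool arm_command, never from a script. Its argument "commands" is a list of rows, each a list of 7 numbers: the turn, a rotation vector about the world's x, y, z in degrees, then the shift along the world's x, y, z in mm, then the opening, from 0 (shut) to 1 (fully open). A call has 1 to 20 rows; each row is the pose to reach, as a shift and turn from the pose commanded when the call began; what a row does not reach only later rows make up. A row lasts 1/12 s, in which the tool goes at most 41.7 mm and 7.16 degrees, less where a joint would pass 70% of its speed; a pose out of reach is approached as far as the arm can. A call with a gripper value outside its range is refused whole. The fingers move at their own pace and stop on an object; "grip_force" is the grip in N (left out, the last holds). Time passes only in rows, so rows that repeat a pose let the fingers close. It gives the time, the measured TCP pose, the force and the opening at its end, in the units of the state.
- readout.state(): the state, without advancing time (a new reading comes with each control period).
- optics.get_image(name): name is "side" or "top"; returns a dict with "pixels" (400x640x3 uint8, red, green, blue), "fx", "fy", "cx", "cy" (pixels), "distortion" ([k1, k2, p1, p2, k3] as OpenCV has them; the pictures are not rectified), "eye" and "attitude" of the camera in the world. Camera axes: x right, y up, looking along -z (the intrinsics and any distortion apply to the point x, -y, -z); pixel columns grow to the right and rows downward; lengths in mm; the calibration is good to about 2 mm. A picture is of the moment at which its call begins. There is no depth.
- job.hand_in(): hands the job in, once; it reports no verdict.
The state is a dict: "clock": time; "qpos": joint angles; "joint_vel": joint speeds; "effort": joint torques, N m; "position": TCP position; "ee_rot": TCP orientation; "ft_force": force on the tool from outside, world axes, zero at the start; "ft_torque": the same for the moment, N m; "gripper_width": finger opening in mm.
Only numpy, scipy, OpenCV 4.12 (cv2) and the standard library are available. Lean on these libraries where they do the work, as an engineer would, in place of code of your own. Each camera call takes 0.05 s, during which the arm holds its last target. There are 200 camera calls.

## Working session

There is one attempt and no reset: what is moved stays moved. The work goes in short steps, Python scripts to look and compute and a tool call to move; the robot and the scene stay as the last step left them, time stands still between calls to the robot, and variables do not carry over. Pictures are saved under pics/ and viewed, about 8 in all and at most 12, crops included, and the job is handed in when it is done.

Besides the shell and the picture viewer there is one more tool, called after "Emit:" as name([rows], argument=value, ...), one row to a line, values as JSON. arm_command: Moves the arm, as the interface text tells. Its arguments: {"type":"object","properties":{"commands":{"type":"array","items":{"type":"array","items":{"type":"number"}}},"grip_force":{"type":"number"}},"required":["commands"]}

```bash
mkdir -p pics; ls; python3 - <<'E'
from cell import readout, optics
import cv2
print(readout.state())
for n in("side","top"):
    d=optics.get_image(n); cv2.imwrite(f"pics/{n}0.png",d["pixels"][:,:,::-1])
    print({k:v for k,v in d.items() if k!="pixels"})
E
```

```text
pics
{'clock': 0.0, 'qpos': array([-1.38249703,  0.41795966, -0.01031572,  1.61414041,  0.00474953,
        1.11072617, -0.05299952]), 'joint_vel': array([ 0.0020848 ,  0.00015109, -0.00011271,  0.00098535, -0.00121759,
       -0.00010363, -0.0007895 ]), 'effort': array([-1.77231468e-03, -8.51229501e+01,  6.37737159e-01, -4.25997162e+01,
       -4.88916971e-02,  1.84641749e-02,  1.35241953e-04]), 'position': array([142.2990015 , 608.20624324, 204.84838311]), 'ee_rot': array([ 1.14626006e-01,  9.93408532e-01, -6.05629206e-04, -4.42382809e-06]), 'ft_force': array([-0.98506968, -0.47791804, -0.58700306]), 'ft_torque': array([-0.02198383,  0.02314018,  0.04675583]), 'gripper_width': 94.17744900802838}
{'fx': 369.67099458397007, 'fy': 369.67099458397007, 'cx': 320.88065690129565, 'cy': 201.04329594217197, 'distortion': array([-0.0551129,  0.       ,  0.       ,  0.       ,  0.       ]), 'eye': array([ 733.04831315, -819.91616244,  908.89574141]), 'attitude': array([0.40176659, 0.04762542, 0.08594853, 0.91045499])}
{'fx': 466.2935283369444, 'fy': 466.2935283369444, 'cx': 319.7995874010698, 'cy': 196.8908335500597, 'distortion': array([-0.10813385,  0.        ,  0.        ,  0.        ,  0.        ]), 'eye': array([ 447.29480044,   20.54535258, 1644.86443284]), 'attitude': array([ 0.02106752, -0.02253768, -0.70439536,  0.70913707])}
```

View pics/side0.png

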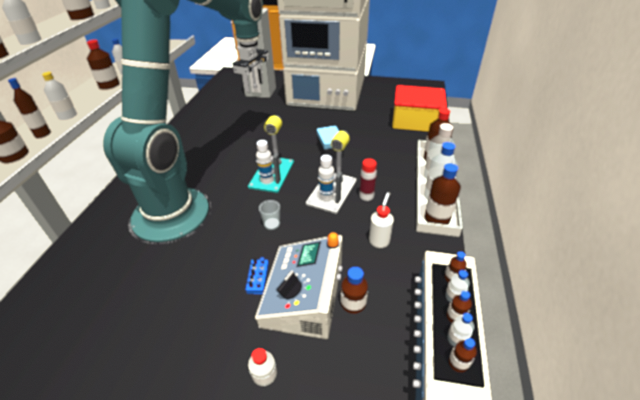

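View pics/top0.png

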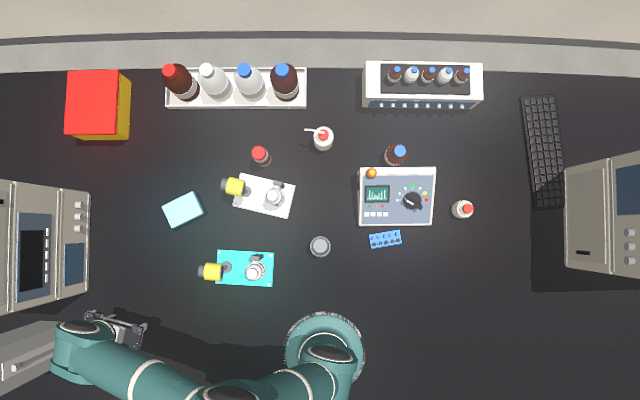

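The side picture shows two stands: turquoise at (270,160) and aluminium at (332,185). The monitor is at (302,285). In the top picture the aluminium stand is at (263,195), its can at (274,197), and the selector at (412,201). The turquoise stand at (245,268) is the decoy. I'll enlarge a crop to confirm this.

```bash
cat > h.py <<'E'
import numpy as np, cv2
from scipy.spatial.transform import Rotation as R
from cell import readout, optics
def cam(n): return optics.get_image(n)
def ray(d,p):
    K=np.array([[d["fx"],0,d["cx"]],[0,d["fy"],d["cy"]],[0,0,1]])
    u=cv2.undistortPoints(np.array([[p]],float),K,d["distortion"])[0,0]
    v=R.from_quat(d["attitude"]).apply([u[0],-u[1],-1]); return d["eye"],v/np.linalg.norm(v)
def onz(d,p,z):
    e,v=ray(d,p); return e+v*(z-e[2])/v[2]
def tri(d1,p1,d2,p2):
    e,v=ray(d1,p1); f,w=ray(d2,p2)
    s=np.linalg.lstsq(np.c_[v,-w],f-e,rcond=None)[0]
    a,b=e+s[0]*v,f+s[1]*w; return (a+b)/2,np.linalg.norm(a-b)
def proj(d,P):
    K=np.array([[d["fx"],0,d["cx"]],[0,d["fy"],d["cy"]],[0,0,1]])
    q=R.from_quat(d["attitude"]).inv().apply(np.array(P)-d["eye"])*[1,-1,-1]
    return cv2.projectPoints(q.reshape(1,3),np.zeros(3),np.zeros(3),K,d["distortion"])[0].ravel()
E
python3 - <<'E'
import cv2,numpy as np
t=cv2.imread("pics/top0.png");s=cv2.imread("pics/side0.png")
def c(im,x,y,w,h): return cv2.resize(im[y:y+h,x:x+w],(400,300),interpolation=cv2.INTER_CUBIC)
o=np.vstack([np.hstack([c(t,350,155,100,75),c(t,215,160,100,75)]),np.hstack([c(s,250,230,100,75),c(s,290,120,100,75)])])
cv2.imwrite("pics/crop1.png",o)
E
```

```text
(no output)
```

View pics/crop1.png

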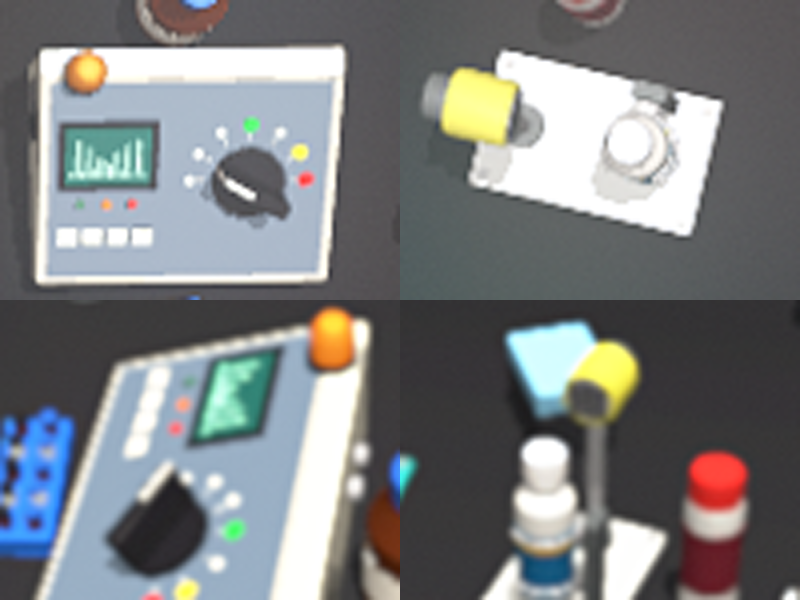

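```bash
python3 - <<'E'
from h import *
T=cam("top");S=cam("side")
def blob(d,box,lo,hi):
    x,y,w,h=box; im=d["pixels"][y:y+h,x:x+w]; hsv=cv2.cvtColor(im,cv2.COLOR_RGB2HSV)
    m=cv2.inRange(hsv,lo,hi); n,l,st,c=cv2.connectedComponentsWithStats(m); i=1+np.argmax(st[1:,4])
    # sub-pixel: saturation-weighted
    wt=hsv[...,1]*(cv2.dilate((l==i).astype(np.uint8),np.ones((3,3)))) .astype(float)
    yy,xx=np.mgrid[:h,:w]; return np.array([x+(wt*xx).sum()/wt.sum(),y+(wt*yy).sum()/wt.sum()]),st[i,4]
P={}
for n,lo,hi,b in(("green",(45,100,120),(75,255,255),None),("yellow",(22,100,120),(34,255,255),None),("red",(170,90,120),(180,255,255),None)):
    a,na=blob(T,(390,178,45,30),lo,hi); s,ns=blob(S,(275,268,45,42),lo,hi)
    P[n],e=tri(T,a,S,s); print(n,a,na,s,ns,P[n].round(1),round(e,1))
m0=lambda d,p:p
T0=np.array([350+189/4,155+181/4]); S0=np.array([250+187/4,230+178/4-75*0])
print("0 mark z=red z", onz(T,T0,P["red"][2]).round(1))
# face edges
hsv=cv2.cvtColor(T["pixels"],cv2.COLOR_RGB2HSV)[160:232,355:442]
m=cv2.inRange(hsv,(100,40,80),(125,140,220)); n,l,st,c=cv2.connectedComponentsWithStats(m);i=1+np.argmax(st[1:,4]);print(st[i])
cn=max(cv2.findContours((l==i).astype(np.uint8),cv2.RETR_EXTERNAL,cv2.CHAIN_APPROX_NONE)[0],key=len)
h=cv2.approxPolyDP(cv2.convexHull(cn),4,True).reshape(-1,2)+[355,160]
for p in h: print("face corner",p,[onz(T,p+0.,z).round(0)[:2] for z in(45,125)])
t=(350+115-27,0)
cp,e=tri(T,(272+.0,195.5),S,(326.3,157.5)); print("cap",cp.round(1),e)
for q in((500,50),(722,100),(690,235),(470,185)): print("base",onz(T,(215+(q[0]-400)/4,160+q[1]/4),12).round(0))
E
```

```text
green [412.39464068 185.80876979] 11 [308.10611876 287.14698578] 20 [ 580.4 -289.3  111.3] 1.0
yellow [424.60037879 192.49905303] 11 [296.15362504 302.41743852] 16 [ 559.1 -332.4  101. ] 1.3
red [426.14222042 199.35980551] 8 [287.25748086 305.71955463] 20 [ 536.9 -339.8   90.7] 1.0
0 mark z=red z [ 533.8 -241.8   90.7]
[ 9 16 46  4 56]
face corner [409 176] [array([ 621., -291.]), array([ 612., -275.])]
face corner [364 178] [array([ 612., -135.]), array([ 604., -127.])]
cap [541.4 167.7 189.5] 1.8039199861149786
base [633. 300.  12.]
base [589. 103.  12.]
base [471. 130.  12.]
base [513. 324.  12.]
```

```bash
python3 - <<'E'
from h import *
T=cam("top")
n=np.array([-np.sin(np.radians(25)),0,np.cos(np.radians(25))]);A=np.array([536,-290,90.6]);up=np.array([n[2],0,-n[0]]);left=np.array([0,1,0])
B=A+42*n
def onplane(p):
    e,v=ray(T,p); return e+v*((B-e)@n)/(v@n)
g=lambda x,y:(350+x/4,155+y/4)
for p in(g(222,178),g(255,198),g(285,212)):
    q=onplane(p)-B; print("left",q@left,"up",q@up,"ang",np.degrees(np.arctan2(q@up,q@left)))
print("bar ends expected px",[proj(T,B+s*32*(left*np.cos(.524)+up*np.sin(.524))) for s in(1,-1)])
s=readout.state();R0=R.from_quat(s["ee_rot"])
b=left*np.cos(.524)+up*np.sin(.524); z=-n
for y in(np.cross(z,b),-np.cross(z,b)):
    Rt=R.from_matrix(np.c_[np.cross(y,z),y,z]); print(y.round(2),(Rt*R0.inv()).as_rotvec(degrees=True).round(1))
E
```

```text
left 28.76378674716284 up 17.236815121181465 ang 30.932319025153326
left 0.25448893165901154 up -0.17496363849735902 ang -34.508904878847076
left -25.613254220058423 up -12.435275601406598 ang -154.10335324374174
bar ends expected px [array([405.79436429, 199.85173341]), array([421.78514188, 209.00664766])]
[ 0.78 -0.5   0.37] [  23.3  -17.3 -104.9]
[-0.78  0.5  -0.37] [-15.9 -21.5  71.9]
```

Emit:
arm_command([
  [0,0,0,0,0,40,1],
  [0,0,0,0,0,80,1],
  [0,0,0,0,0,120,1],
  [0,0,0,30,-20,150,0.6],
  [0,0,0,60,-60,150,0.6],
  [0,0,0,90,-95,150,0.6],
  [0,0,0,120,-130,150,0.6],
  [0,0,0,150,-165,150,0.6],
  [0,0,0,180,-200,150,0.6],
  [0,0,0,205,-235,150,0.6],
  [0,0,0,230,-270,150,0.6],
  [0,0,0,250,-305,150,0.6],
  [0,0,0,270,-340,150,0.6],
  [0,0,0,285,-375,150,0.6],
  [0,0,0,300,-410,150,0.6],
  [0,0,0,315,-450,150,0.6],
  [0,0,0,320,-490,150,0.6],
  [0,0,0,325,-530,150,0.6],
  [0,0,0,330,-570,150,0.6],
  [0,0,0,330,-610,150,0.6],
])

```text
clock: 1.92
position: [471.6, 13.4, 355.5]
ee_rot: [0.115, 0.993, 0.0, 0.0]
ft_force: [0.6, -0.4, 0.1]
gripper_width: 56.4
```

Emit:
arm_command([
  [1.4,-1,-6.3,0,-20,0,0.6],
  [2.8,-2.1,-12.6,0,-40,0,0.6],
  [4.2,-3.1,-18.9,0,-60,0,0.6],
  [5.6,-4.2,-25.2,0,-80,0,0.6],
  [7,-5.2,-31.5,0,-100,0,0.6],
  [8.4,-6.2,-37.8,0,-120,0,0.6],
  [9.8,-7.3,-44.1,0,-140,0,0.6],
  [11.2,-8.3,-50.4,0,-160,0,0.6],
  [12.6,-9.3,-56.6,0,-180,0,0.6],
  [14,-10.4,-62.9,0,-200,0,0.6],
  [15.4,-11.4,-69.2,0,-220,0,0.6],
  [16.8,-12.5,-75.5,0,-240,0,0.6],
  [18.2,-13.5,-81.8,0,-250,0,0.6],
  [19.6,-14.5,-88.1,0,-260,0,0.6],
  [21,-15.6,-94.4,0,-270,0,0.6],
  [22.4,-16.6,-100.7,0,-280,0,0.6],
  [23.3,-17.3,-104.9,10,-288,-40,0.6],
  [23.3,-17.3,-104.9,17,-288,-80,0.6],
  [23.3,-17.3,-104.9,17,-288,-120,0.6],
  [23.3,-17.3,-104.9,17,-288,-165,0.6],
])

```text
clock: 3.58
position: [488.6, -272.8, 192.5]
ee_rot: [0.845, 0.488, 0.188, 0.109]
ft_force: [2.1, 1.8, 0.3]
gripper_width: 56.3
```

```bash
cat > st.py <<'E'
from h import *
s=readout.state(); M=R.from_quat(s["ee_rot"]).as_matrix()
print(round(s["clock"],2),s["position"].round(1),"q",s["qpos"].round(2),"F",s["ft_force"].round(1),"w",round(s["gripper_width"],1),"z",M[:,2].round(3),"y",M[:,1].round(3))
E
python3 st.py
```

```text
3.58 [ 488.6 -272.8  192.5] q [-0.16  0.19  0.84  2.12 -0.69  0.65  0.63] F [2.1 1.8 0.3] w 56.3 z [ 0.424 -0.001 -0.906] y [ 0.784 -0.5    0.368]
```

Emit:
arm_command([
  [3,0,-6.3,0,0,0,0.6],
  [6,0,-12.7,0,0,0,0.6],
  [8.5,0,-18.1,0,0,0,0.6],
  [8.5,0,-18.1,0,0,0,0.6],
  [8.5,0,-18.1,0,0,0,0.6],
])

```text
clock: 4.0
position: [488.7, -272.4, 193.8]
ee_rot: [0.917, 0.336, 0.204, 0.074]
ft_force: [-0.1, 0.2, 0.2]
gripper_width: 56.3
```

```bash
python3 st.py
```

```text
4.0 [ 488.7 -272.4  193.8] q [-0.21  0.2   0.9   2.12 -0.71  0.66  0.3 ] F [-0.1  0.2  0.2] w 56.3 z [ 0.423  0.001 -0.906] y [ 0.585 -0.764  0.273]
```

Emit:
arm_command([
  [-3,0,6.3,0.8,-17.6,-3.5,0.6],
  [-6,0,12.7,0.8,-17.6,-3.5,0.6],
  [-8.5,0,18.1,0.8,-17.6,-3.5,0.6],
  [-8.5,0,18.1,0.8,-17.6,-3.5,0.6],
  [-8.5,0,18.1,9,-17.6,-20,0.6],
  [-8.5,0,18.1,17,-17.6,-37,0.6],
  [-8.5,0,18.1,24,-17.6,-53.4,0.6],
  [-8.5,0,18.1,24,-17.6,-53.4,0.6],
  [-8.5,0,18.1,24,-17.6,-53.4,0.6],
])

```text
clock: 4.75
position: [512.2, -290.1, 140.1]
ee_rot: [0.846, 0.488, 0.187, 0.108]
ft_force: [0.1, -0.3, 1.3]
gripper_width: 56.5
```

```bash
python3 st.py; python3 - <<'E'
from h import *
o=[]
for n,(x,y,w,h) in(("top",(350,140,110,100)),("side",(240,220,110,100))):
    d=cam(n); o.append(cv2.resize(d["pixels"][y:y+h,x:x+w,::-1],(400,364),interpolation=cv2.INTER_CUBIC))
cv2.imwrite("pics/c2.png",np.hstack(o))
E
```

```text
4.75 [ 512.2 -290.1  140.1] q [-0.02  0.34  0.73  2.09 -0.92  0.62  0.84] F [ 0.1 -0.3  1.3] w 56.5 z [ 0.422  0.    -0.907] y [ 0.785 -0.501  0.365]
```

View pics/c2.png

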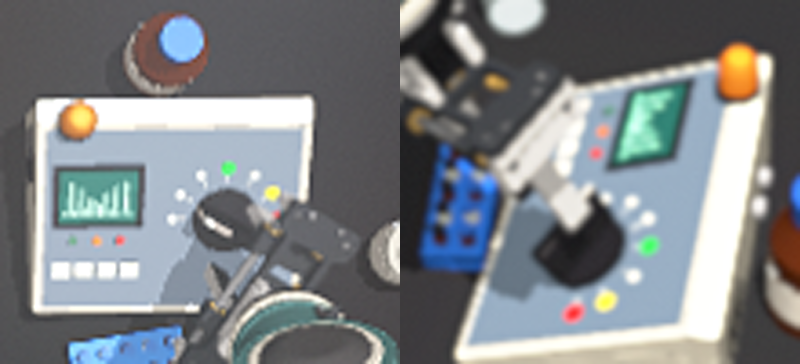

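```bash
python3 - <<'E'
from h import *
S=cam("side");T=cam("top")
t=np.array([512.2,-290.1,140.1]);y=np.array([.785,-.501,.365]);
for nm,d,ox,oy,ax in(("side",S,240,220,400),("top",T,350,140,0)):
  for k in(-28,0,28):
    p=proj(d,t+k*y); print(nm,k,((p-[ox,oy])*3.636+[ax,0]).round(0))
E
```

```text
side -28 [528. 194.]
side 0 [551. 206.]
side 28 [575. 218.]
top -28 [217. 265.]
top 0 [235. 241.]
top 28 [253. 215.]
```

The seen finger tips agree with the projected ones at side (575,218) and top (217,265), and the bar lies between them. Next I go down and grip.

Emit:
arm_command([
  [0,0,0,5.6,0,-12,0.6],
  [0,0,0,11.2,0,-24,0.6],
  [0,0,0,16.9,0,-36,0.6],
  [0,0,0,16.9,0,-36,0.6],
  [0,0,0,16.9,0,-36,0.0],
  [0,0,0,16.9,0,-36,0.0],
  [0,0,0,16.9,0,-36,0.0],
  [0,0,0,16.9,0,-36,0.0],
  [0,0,0,16.9,0,-36,0.0],
  [0,0,0,16.9,0,-36,0.0],
], grip_force=30)

```text
clock: 5.78
position: [529.6, -290.1, 104.7]
ee_rot: [0.845, 0.488, 0.188, 0.109]
ft_force: [0.5, -0.1, 0.6]
gripper_width: 20.1
```

```bash
python3 st.py
```

```text
5.78 [ 529.6 -290.1  104.7] q [ 0.04  0.42  0.65  2.08 -1.04  0.58  0.93] F [ 0.5 -0.1  0.6] w 20.1 z [ 0.424 -0.    -0.906] y [ 0.784 -0.5    0.367]
```

Emit:
arm_command([
  [0,0,0,0,0,0,0],
  [0,0,0,0,0,0,0],
  [0,0,0,0,0,0,0],
])

```text
clock: 6.03
position: [529.3, -289.9, 104.4]
ee_rot: [0.845, 0.488, 0.188, 0.108]
ft_force: [-4.3, 2.2, 5.8]
gripper_width: 13.9
```

Emit:
arm_command([
  [2.1,0,-4.5,0,0,0,0],
  [4.2,0,-9.1,0,0,0,0],
  [6.3,0,-13.6,0,0,0,0],
  [8.5,0,-18.1,0,0,0,0],
  [10.6,0,-22.7,0,0,0,0],
  [12.7,0,-27.2,0,0,0,0],
  [12.7,0,-27.2,0,0,0,0],
  [12.7,0,-27.2,0,0,0,0],
])

```text
clock: 6.7
position: [529.4, -290.0, 104.5]
ee_rot: [0.943, 0.252, 0.209, 0.056]
ft_force: [-3.7, 1.4, 5.2]
gripper_width: 13.6
```

```bash
python3 st.py
```

```text
6.7 [ 529.4 -290.   104.5] q [-0.04  0.45  0.75  2.09 -1.09  0.62  0.45] F [-3.7  1.4  5.2] w 13.6 z [ 0.423  0.    -0.906] y [ 0.452 -0.866  0.211]
```

Emit:
arm_command([
  [2.1,0,-4.5,0,0,0,0],
  [4.2,0,-9.1,0,0,0,0],
  [6.3,0,-13.6,0,0,0,0],
  [8.5,0,-18.1,0,0,0,0],
  [10.6,0,-22.7,0,0,0,0],
  [12.7,0,-27.2,0,0,0,0],
  [14.8,0,-31.7,0,0,0,0],
  [16.9,0,-36.2,0,0,0,0],
  [19,0,-40.8,0,0,0,0],
  [19,0,-40.8,0,0,0,0],
])

```text
clock: 7.53
position: [529.4, -290.2, 104.5]
ee_rot: [0.968, -0.13, 0.215, -0.028]
ft_force: [-3.9, 0.6, 5.2]
gripper_width: 14.0
```

```bash
python3 st.py
```

```text
7.53 [ 529.4 -290.2  104.5] q [-0.1   0.48  0.84  2.09 -1.15  0.66 -0.3 ] F [-3.9  0.6  5.2] w 14.0 z [ 0.423 -0.001 -0.906] y [-0.24  -0.964 -0.111]
```

Emit:
arm_command([
  [2.1,0,-4.5,0,0,0,0],
  [4.2,0,-9.1,0,0,0,0],
  [6.3,0,-13.6,0,0,0,0],
  [6.3,0,-13.6,0,0,0,0],
])

```text
clock: 7.87
position: [529.3, -290.3, 104.4]
ee_rot: [0.942, -0.255, 0.209, -0.056]
ft_force: [-4.6, -0.3, 6.3]
gripper_width: 13.6
```

```bash
python3 st.py; python3 -c "
from cell import readout;print(readout.state()['qpos'])"
```

```text
7.87 [ 529.3 -290.3  104.4] q [-0.11  0.49  0.85  2.09 -1.16  0.67 -0.56] F [-4.6 -0.3  6.3] w 13.6 z [ 0.422 -0.002 -0.906] y [-0.457 -0.864 -0.211]
[-0.11487774  0.48686869  0.85240085  2.08837733 -1.15716393  0.66544132
 -0.55512584]
```

Emit:
arm_command([
  [2.1,0,-4.5,0,0,0,0],
  [4.2,0,-9.1,0,0,0,0],
  [6.3,0,-13.6,0,0,0,0],
  [6.3,0,-13.6,0,0,0,0],
])

```text
clock: 8.2
position: [529.3, -290.3, 104.4]
ee_rot: [0.902, -0.375, 0.2, -0.082]
ft_force: [-5.1, 0.3, 5.2]
gripper_width: 13.6
```

```bash
python3 st.py; python3 -c "
from cell import readout;print(readout.state()['qpos'])"
```

```text
8.2 [ 529.3 -290.3  104.4] q [-0.12  0.49  0.86  2.09 -1.16  0.67 -0.81] F [-5.1  0.3  5.2] w 13.6 z [ 0.422 -0.002 -0.907] y [-0.643 -0.706 -0.298]
[-0.12416575  0.49177001  0.86473039  2.08858933 -1.16371412  0.67106465
 -0.81105961]
```

Emit:
arm_command([
  [2.1,0,-4.5,0,0,0,0],
  [4.2,0,-9.1,0,0,0,0],
  [6.3,0,-13.6,0,0,0,0],
  [6.3,0,-13.6,0,0,0,0],
  [6.3,0,-13.6,0,0,0,0],
])

```text
clock: 8.62
position: [529.3, -290.3, 104.4]
ee_rot: [0.847, -0.486, 0.188, -0.106]
ft_force: [-5.5, -0.6, 5.3]
gripper_width: 13.3
```

```bash
python3 st.py
```

```text
8.62 [ 529.3 -290.3  104.4] q [-0.13  0.5   0.87  2.09 -1.17  0.68 -1.06] F [-5.5 -0.6  5.3] w 13.3 z [ 0.421 -0.003 -0.907] y [-0.783 -0.505 -0.362]
```

Emit:
arm_command([
  [0,0,0,0,0,0,0.5],
  [0,0,0,0,0,0,0.5],
  [0,0,0,0,0,0,0.5],
  [0,0,0,0,0,0,0.5],
  [0,0,0,-10,0,0,0.5],
])

```text
clock: 9.03
position: [520.5, -289.7, 104.4]
ee_rot: [0.846, -0.487, 0.188, -0.107]
ft_force: [-0.2, 0.3, -0.1]
gripper_width: 44.1
```

Emit:
arm_command([
  [0,0,0,5,0,11,0.5],
  [0,0,0,-7,0,36,0.5],
  [0,0,0,-20,0,70,0.5],
  [0,0,0,-30,20,105,0.5],
  [0,0,0,-40,50,140,0.5],
  [0,0,0,-50,80,160,0.5],
  [0,0,0,-50,120,180,0.2],
  [0,0,0,-50,160,190,0.2],
  [0,0,0,-50,200,190,0],
  [0,0,0,-50,200,190,0],
])

```text
clock: 9.87
position: [471.3, -160.8, 263.1]
ee_rot: [0.846, -0.488, 0.184, -0.108]
ft_force: [1.9, 0.2, -0.7]
gripper_width: 23.5
```

```bash
python3 st.py; python3 - <<'E'
from h import *
o=[]
for n,(x,y,w,h) in(("top",(350,140,110,100)),("side",(240,220,110,100))):
    d=cam(n); o.append(cv2.resize(d["pixels"][y:y+h,x:x+w,::-1],(400,364),interpolation=cv2.INTER_CUBIC))
cv2.imwrite("pics/c3.png",np.hstack(o))
# tool-down turn options
s=readout.state();R0=R.from_quat(s["ee_rot"])
for az in range(-180,181,30):
    a=np.radians(az); y=np.array([np.cos(a),np.sin(a),0]);z=np.array([0,0,-1.])
    print(az,(R.from_matrix(np.c_[np.cross(y,z),y,z])*R0.inv()).as_rotvec(degrees=True).round(1))
E
```

```text
9.87 [ 471.3 -160.8  263.1] q [-0.61 -0.21  0.88  2.18  0.06  0.68 -2.36] F [ 1.9  0.2 -0.7] w 23.5 z [ 0.417  0.003 -0.909] y [-0.786 -0.5   -0.363]
-180 [  6.1  24.2 -29.9]
-150 [-0.3 24.7 -0.4]
-120 [-6.8 24.  29.1]
-90 [-13.2  22.2  58.6]
-60 [-19.6  19.1  88.1]
-30 [-26.   14.5 117.4]
0 [-32.2   8.2 146.6]
30 [-38.4  -0.5 175.4]
60 [  32.1    9.1 -147.4]
90 [  25.6   15.3 -118.2]
120 [ 19.1  19.7 -88.9]
150 [ 12.6  22.6 -59.4]
180 [  6.1  24.2 -29.9]
```

View pics/c3.png

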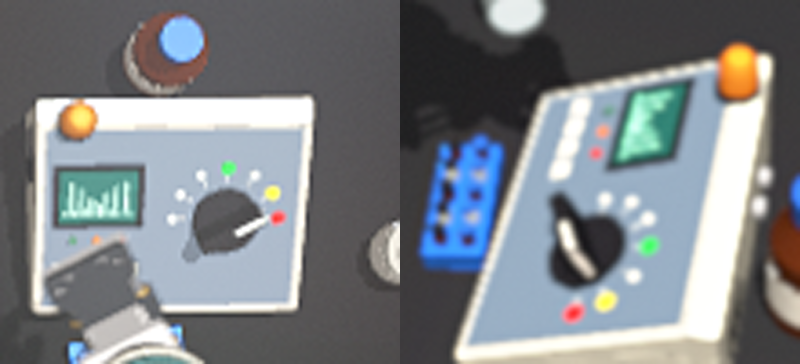

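The white line at top-crop (237,235)→(270,218) points at the yellow dot (272,193) along the 150° direction, so the selector rests on yellow. I go on to the cap with the tool down and the fingers shut.

Emit:
arm_command([
  [-1.5,0.8,6.5,0,10,10,0],
  [-3,1.6,13,0,25,20,0],
  [-4.5,2.4,19.5,0,40,30,0],
  [-6,3.2,26,10,60,40,0],
  [-7.5,4,32.5,10,80,40,0],
  [-9,4.8,39,20,100,40,0],
  [-10.5,5.6,45.5,20,120,40,0],
  [-12,6.4,52,30,140,40,0],
  [-13.5,7.2,58.5,30,160,40,0],
  [-15,8.2,65,40,180,40,0],
  [-16.5,9,72,40,200,40,0],
  [-18,9.8,79,50,220,40,0],
  [-19.5,10.6,86,50,240,40,0],
  [-21,11.4,93,60,260,40,0],
  [-22.5,12.2,100,60,280,40,0],
  [-24,13,107,60,290,40,0],
  [-25,13.8,113,60,300,40,0],
  [-26,14.5,117.4,60,310,40,0],
  [-26,14.5,117.4,60,310,40,0],
  [-26,14.5,117.4,60,310,40,0],
])

```text
clock: 11.63
position: [531.9, 148.0, 302.0]
ee_rot: [0.868, 0.497, 0.002, 0.002]
ft_force: [-0.5, 0.7, 0.5]
gripper_width: 0.4
```

```bash
python3 st.py; python3 - <<'E'
from h import *
s=readout.state();R0=R.from_quat(s["ee_rot"])
a=np.radians(-30); y=np.array([np.cos(a),np.sin(a),0]);z=np.array([0,0,-1.])
print((R.from_matrix(np.c_[np.cross(y,z),y,z])*R0.inv()).as_rotvec(degrees=True).round(1))
E
```

```text
11.63 [531.9 148.  302. ] q [-1.01  0.27  0.83  1.7  -0.21  1.26 -0.66] F [-0.5  0.7  0.5] w 0.4 z [ 0.006 -0.001 -1.   ] y [ 0.862 -0.507  0.005]
[0.  0.3 0.4]
```

Emit:
arm_command([
  [0,0.3,0.4,9.5,19.7,-10,0],
  [0,0.3,0.4,9.5,19.7,-30,0],
  [0,0.3,0.4,9.5,19.7,-55,0],
  [0,0.3,0.4,9.5,19.7,-77,0],
  [0,0.3,0.4,9.5,19.7,-77,0],
  [0,0.3,0.4,9.5,19.7,-77,0],
])

```text
clock: 12.13
position: [541.3, 167.0, 225.7]
ee_rot: [0.867, 0.499, -0.0, 0.0]
ft_force: [0.6, 0.2, 0.9]
gripper_width: 0.0
```

```bash
python3 st.py; python3 - <<'E'
from h import *
o=[]
for n,(x,y,w,h) in(("top",(220,140,110,100)),("side",(290,110,110,100))):
    d=cam(n); o.append(cv2.resize(d["pixels"][y:y+h,x:x+w,::-1],(400,364),interpolation=cv2.INTER_CUBIC))
    print(proj(d,readout.state()["position"]),proj(d,[541.4,167.7,189.5]))
cv2.imwrite("pics/c4.png",np.hstack(o))
E
```

```text
12.13 [541.3 167.  225.7] q [-0.98  0.37  0.79  1.76 -0.29  1.13 -0.62] F [0.6 0.2 0.9] w 0.0 z [ 0.    -0.001 -1.   ] y [ 0.865 -0.502  0.001]
[270.81487306 194.26876456] [271.93317483 195.22176855]
[326.149699   148.11266841] [326.02888624 157.53444781]
```

View pics/c4.png

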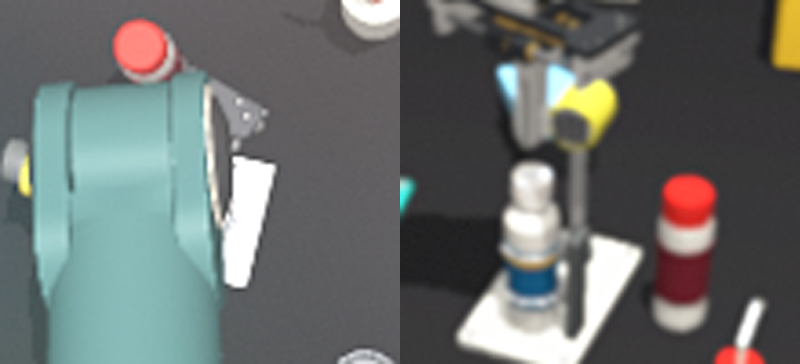

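Side view: the closed fingers' tip at (530,145) is centred over the cap at (531,172). I feel downwards.

Emit:
arm_command([
  [0,0,0,0,0,-8,0],
  [0,0,0,0,0,-14,0],
  [0,0,0,0,0,-18,0],
  [0,0,0,0,0,-22,0],
  [0,0,0,0,0,-25,0],
  [0,0,0,0,0,-28,0],
  [0,0,0,0,0,-28,0],
])

```text
clock: 12.82
position: [541.3, 168.3, 197.0]
ee_rot: [0.866, 0.5, -0.0, 0.0]
ft_force: [0.3, 0.2, -0.6]
gripper_width: 0.7
```

Emit:
arm_command([
  [0,0,0,0,0,-2,0],
  [0,0,0,0,0,-4,0],
  [0,0,0,0,0,-4,0],
])

```text
clock: 13.07
position: [541.4, 168.3, 193.2]
ee_rot: [0.866, 0.5, 0.0, 0.0]
ft_force: [0.3, 0.4, -0.0]
gripper_width: 0.6
```

Emit:
arm_command([
  [0,0,0,0,0,-2,0],
  [0,0,0,0,0,-3,0],
  [0,0,0,0,0,-3,0],
])

```text
clock: 13.32
position: [541.6, 168.4, 190.6]
ee_rot: [0.866, 0.5, 0.0, 0.0]
ft_force: [-1.3, -0.3, 3.4]
gripper_width: 0.1
```

Emit:
arm_command([
  [0,0,0,0,0,-2,0],
  [0,0,0,0,0,-3,0],
  [0,0,0,0,0,-3,0],
])

```text
clock: 13.57
position: [541.7, 168.4, 187.6]
ee_rot: [0.866, 0.5, 0.0, 0.0]
ft_force: [-1.2, -0.6, 6.1]
gripper_width: 0.6
```

Emit:
arm_command([
  [0,0,0,0,0,-2,0],
  [0,0,0,0,0,-3,0],
  [0,0,0,0,0,-3,0],
])

```text
clock: 13.82
position: [541.7, 168.4, 184.7]
ee_rot: [0.866, 0.5, 0.001, 0.0]
ft_force: [-1.4, 0.1, 9.6]
gripper_width: 0.4
```

Emit:
arm_command([
  [0,0,0,0,0,-1,0],
  [0,0,0,0,0,-1.5,0],
  [0,0,0,0,0,-1.5,0],
])

```text
clock: 14.07
position: [541.7, 168.4, 183.5]
ee_rot: [0.866, 0.5, 0.001, 0.0]
ft_force: [-1.6, -0.5, 9.6]
gripper_width: 0.7
```

Emit:
arm_command([
  [0,0,0,0,0,-0.5,0],
  [0,0,0,0,0,-1,0],
  [0,0,0,0,0,-1,0],
])

```text
clock: 14.32
position: [541.9, 168.4, 183.2]
ee_rot: [0.866, 0.5, 0.001, 0.0]
ft_force: [-6.7, -1.8, 23.6]
gripper_width: 0.5
```

The force went from 9.6 to 23.6 N with only 0.3 mm of travel, so the cap is on its stop. I release it.

Emit:
arm_command([
  [0,0,0,0,0,3,0],
  [0,0,0,0,0,7,0],
  [0,0,0,0,0,12,0],
  [0,0,0,0,0,30,0],
  [0,0,0,0,0,60,0],
  [0,0,0,0,0,95,0],
  [0,0,0,0,0,120,0],
  [0,0,0,-10,-30,120,0],
  [0,0,0,-20,-60,120,0],
  [0,0,0,-30,-90,120,0],
  [0,0,0,-40,-120,120,0],
  [0,0,0,-50,-150,120,0],
  [0,0,0,-50,-180,120,0],
  [0,0,0,-50,-210,120,0.3],
  [0,0,0,-50,-240,100,0.3],
  [0,0,0,-50,-270,100,0.5],
  [0,0,0,-50,-300,100,0.5],
  [0,0,0,-50,-330,100,0.5],
  [0,0,0,-50,-330,100,0.5],
  [0,0,0,-50,-330,100,0.5],
])

```text
clock: 15.98
position: [490.9, -163.2, 281.8]
ee_rot: [0.867, 0.499, -0.0, 0.001]
ft_force: [0.0, 0.0, -0.0]
gripper_width: 43.4
```

```bash
python3 st.py; python3 - <<'E'
from h import *
o=[]
for n,(x,y,w,h) in(("top",(220,140,110,100)),("side",(290,110,110,100))):
    d=cam(n); o.append(cv2.resize(d["pixels"][y:y+h,x:x+w,::-1],(400,364),interpolation=cv2.INTER_CUBIC))
cv2.imwrite("pics/c5.png",np.hstack(o))
s=readout.state();R0=R.from_quat(s["ee_rot"]); print(R0.as_rotvec())
n=np.array([-np.sin(np.radians(25)),0,np.cos(np.radians(25))]);up=np.array([n[2],0,-n[0]]);left=np.array([0,1,0]);z=-n
for th in (2.618,1.571):
  b=left*np.cos(th)+up*np.sin(th)
  for y in(np.cross(z,b),-np.cross(z,b)):
    print(th,y.round(2),(R.from_matrix(np.c_[np.cross(y,z),y,z])*R0.inv()).as_rotvec(degrees=True).round(1))
E
```

```text
15.98 [ 490.9 -163.2  281.8] q [-0.59  0.24  1.01  1.81 -0.21  1.21 -0.05] F [ 0.  0. -0.] w 43.4 z [ 0.    -0.001 -1.   ] y [ 0.865 -0.502  0.001]
[2.71931052e+00 1.57240624e+00 3.76854900e-04]
2.618 [-0.78 -0.5  -0.37] [  26.2  -15.1 -117.8]
2.618 [0.78 0.5  0.37] [-13.1 -22.6  58.9]
1.571 [-0. -1. -0.] [ 13.1 -22.6 -59.1]
1.571 [0. 1. 0.] [-26.1 -15.1 117.7]
```

View pics/c5.png

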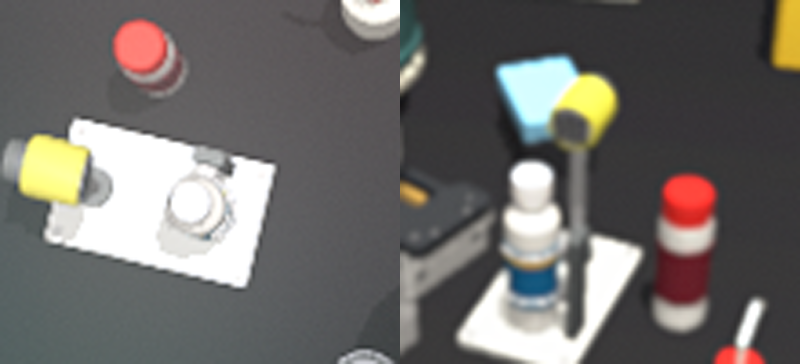

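The cap is up again and the stand is unmoved. Back to the selector.

Emit:
arm_command([
  [1.5,-0.9,-6.9,0,-7,0,0.5],
  [3.1,-1.8,-13.9,0,-14,0,0.5],
  [4.6,-2.7,-20.8,0,-21,0,0.5],
  [6.2,-3.6,-27.7,0,-28,0,0.5],
  [7.7,-4.4,-34.6,0,-35,0,0.5],
  [9.2,-5.3,-41.6,0,-42,0,0.5],
  [10.8,-6.2,-48.5,0,-49,0,0.5],
  [12.3,-7.1,-55.4,0,-56,0,0.5],
  [13.9,-8,-62.4,0,-63,0,0.5],
  [15.4,-8.9,-69.3,0,-70,0,0.5],
  [17,-9.8,-76.2,0,-80,0,0.5],
  [18.5,-10.7,-83.2,0,-90,0,0.5],
  [20,-11.5,-90.1,0,-100,0,0.5],
  [21.6,-12.4,-97,0,-110,0,0.5],
  [23.1,-13.3,-103.9,0,-120,0,0.5],
  [24.7,-14.2,-110.9,0,-127,-20,0.5],
  [26.2,-15.1,-117.8,0,-127,-40,0.5],
  [26.2,-15.1,-117.8,0,-127,-65,0.5],
  [26.2,-15.1,-117.8,0,-127,-90,0.5],
  [26.2,-15.1,-117.8,0,-127,-90,0.5],
])

```text
clock: 17.75
position: [490.6, -285.8, 188.2]
ee_rot: [0.846, -0.488, 0.185, -0.108]
ft_force: [-0.7, 0.5, -1.1]
gripper_width: 46.9
```

```bash
python3 st.py
```

```text
17.75 [ 490.6 -285.8  188.2] q [-0.32  0.3   1.09  2.1  -0.87  0.75 -1.29] F [-0.7  0.5 -1.1] w 46.9 z [ 0.419  0.003 -0.908] y [-0.785 -0.501 -0.364]
```

Emit:
arm_command([
  [0,0,0,0,0,0,0.5],
  [0,0,0,7,0,-15,0.5],
  [0,0,0,14,0,-31,0.5],
  [0,0,0,22,0,-48,0.5],
  [0,0,0,22,0,-48,0.5],
  [0,0,0,22,0,-48,0.5],
])

```text
clock: 18.25
position: [513.9, -288.7, 145.3]
ee_rot: [0.846, -0.488, 0.188, -0.108]
ft_force: [0.1, -0.8, 0.6]
gripper_width: 46.6
```

```bash
python3 st.py
```

```text
18.25 [ 513.9 -288.7  145.3] q [-0.21  0.41  0.97  2.09 -1.04  0.71 -1.17] F [ 0.1 -0.8  0.6] w 46.6 z [ 0.423 -0.001 -0.906] y [-0.784 -0.501 -0.366]
```

Emit:
arm_command([
  [0,0,0,5,-0.5,-13,0.5],
  [0,0,0,10,-1,-26,0.5],
  [0,0,0,10,-1,-26,0.5],
])

```text
clock: 18.5
position: [524.0, -289.2, 118.5]
ee_rot: [0.846, -0.488, 0.188, -0.108]
ft_force: [0.3, 0.7, -0.5]
gripper_width: 46.9
```

```bash
python3 st.py
```

```text
18.5 [ 524.  -289.2  118.5] q [-0.15  0.46  0.89  2.09 -1.12  0.68 -1.1 ] F [ 0.3  0.7 -0.5] w 46.9 z [ 0.423  0.    -0.906] y [-0.784 -0.501 -0.366]
```

Emit:
arm_command([
  [0,0,0,4.4,-0.8,-10,0.5],
  [0,0,0,4.4,-0.8,-10,0.5],
  [0,0,0,4.4,-0.8,-10,0],
  [0,0,0,4.4,-0.8,-10,0],
  [0,0,0,4.4,-0.8,-10,0],
  [0,0,0,4.4,-0.8,-10,0],
  [0,0,0,4.4,-0.8,-10,0],
  [0,0,0,4.4,-0.8,-10,0],
  [0,0,0,4.4,-0.8,-10,0],
])

```text
clock: 19.25
position: [527.7, -290.6, 108.2]
ee_rot: [0.845, -0.488, 0.188, -0.108]
ft_force: [-5.1, 1.1, 7.5]
gripper_width: 14.0
```

```bash
python3 st.py
```

```text
19.25 [ 527.7 -290.6  108.2] q [-0.11  0.48  0.85  2.09 -1.14  0.67 -1.08] F [-5.1  1.1  7.5] w 14.0 z [ 0.423 -0.    -0.906] y [-0.785 -0.5   -0.366]
```

Gripped. I turn 60° counter-clockwise to green.

Emit:
arm_command([
  [-2.1,0,4.5,0,0,0,0],
  [-4.2,0,9.1,0,0,0,0],
  [-6.3,0,13.6,0,0,0,0],
  [-8.5,0,18.1,0,0,0,0],
  [-10.6,0,22.7,0,0,0,0],
  [-12.7,0,27.2,0,0,0,0],
  [-14.8,0,31.7,0,0,0,0],
  [-16.9,0,36.2,0,0,0,0],
  [-19,0,40.8,0,0,0,0],
  [-21.1,0,45.3,0,0,0,0],
  [-23.3,0,49.8,0,0,0,0],
  [-25.4,0,54.4,0,0,0,0],
  [-25.4,0,54.4,0,0,0,0],
  [-25.4,0,54.4,0,0,0,0],
])

```text
clock: 20.42
position: [527.9, -290.2, 108.3]
ee_rot: [0.976, 0.001, 0.217, -0.0]
ft_force: [-3.8, 3.0, 7.9]
gripper_width: 13.8
```

```bash
python3 st.py
```

```text
20.42 [ 527.9 -290.2  108.3] q [ 0.03  0.41  0.66  2.08 -1.03  0.58 -0.12] F [-3.8  3.   7.9] w 13.8 z [ 0.424  0.001 -0.906] y [ 0.001 -1.    -0.   ]
```

Emit:
arm_command([
  [0,0,0,0,0,0,0.5],
  [0,0,0,0,0,0,0.5],
  [0,0,0,0,0,0,0.5],
  [0,0,0,0,0,0,0.5],
  [0,0,0,-4,0,9,0.5],
  [0,0,0,-12,0,26,0.5],
  [0,0,0,-25,0,54,0.5],
  [0,0,0,-38,0,82,0.5],
  [0,0,0,-50,20,110,0.5],
  [0,0,0,-65,55,140,0.5],
  [0,0,0,-75,90,160,0.5],
  [0,0,0,-75,125,170,0.5],
  [0,0,0,-75,160,170,0.5],
  [0,0,0,-75,190,170,0.5],
  [0,0,0,-75,190,170,0.5],
  [0,0,0,-75,190,170,0.5],
])

```text
clock: 21.75
position: [452.8, -96.4, 278.9]
ee_rot: [0.976, 0.003, 0.218, -0.0]
ft_force: [0.0, -0.3, 0.7]
gripper_width: 47.0
```

```bash
python3 st.py; python3 - <<'E'
from h import *
o=[]
for n,(x,y,w,h) in(("top",(350,140,110,100)),("side",(240,220,110,100))):
    d=cam(n); o.append(cv2.resize(d["pixels"][y:y+h,x:x+w,::-1],(400,364),interpolation=cv2.INTER_CUBIC))
cv2.imwrite("pics/c6.png",np.hstack(o))
E
```

```text
21.75 [452.8 -96.4 278.9] q [-0.33 -0.26  0.46  2.22  0.08  0.71 -1.48] F [ 0.  -0.3  0.7] w 47.0 z [ 0.425  0.002 -0.905] y [ 0.005 -1.     0.   ]
```

View pics/c6.png

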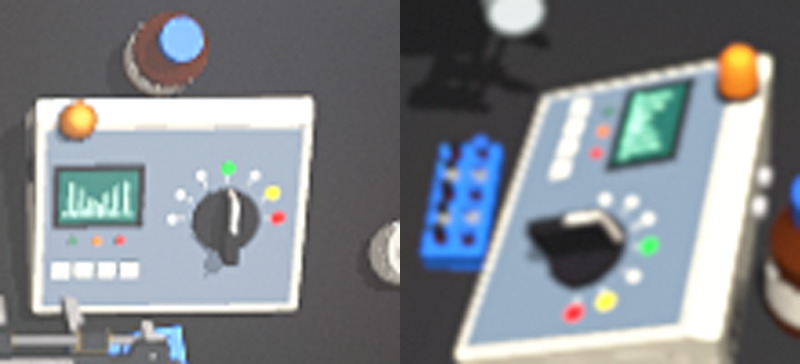

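```bash
python3 - <<'E'
from h import *
a=cv2.imread("pics/top0.png");b=cam("top")["pixels"][:,:,::-1]
cv2.imwrite("pics/end.png",b)
E
```

```text
(no output)
```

View pics/end.png

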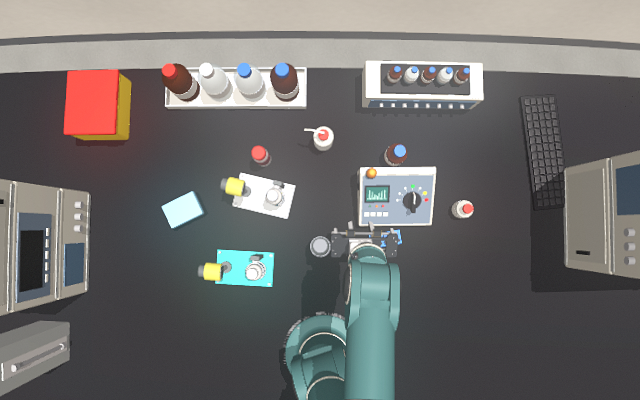

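The bar points straight up the slope at the green mark (top crop (235,192)→(228,168)). All bystanders are where they were, and the arm is clear of everything.

```bash
python3 -c "
from cell import job;print(job.hand_in())"
```

```text
the job is handed in; nothing more can be done
None
```

The bump test is done and handed in at about 22 s, against the 72 s limit.

- **Selector to test:** I gripped the selector bar on its second white mark (about 0.52 rad) and turned it 120° clockwise to yellow. A picture after letting go showed it resting there, so it never reached red.
- **Cap press:** With the fingers shut, I pressed the cap of the aluminium stand's can straight down. Contact came at about z = 191 mm. The force rose from 3 N to about 10 N over the 8 mm of travel, then to 24 N on the stop. After I let go, a picture showed the cap back up and the stand unmoved.
- **Selector back to watch:** I turned the bar 60° counter-clockwise. The last picture shows it pointing at green.
- **Final state:** The bystanders I could see were where they started. The gripper hides part of the vial rack from above, but it looked unmoved in the side view. The arm stands clear, with the wrist force near zero.

One margin was thin: joint 5 reached about -1.17 while turning the selector, against its limit of -1.19. No check failed or disagreed.

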